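Push the tote up the ramp until it drops behind the lip

ROBOT

A 6-joint arm with a two-finger parallel gripper is mounted at the origin on a cart in front of the work surface, level with it; the furniture and walls round the work are solid. World frame = base frame: x ahead of the robot, y to its left, z up, the work surface at z = 0. Lengths are in m, angles in rad, forces in N, time in s.
With the tool pointing down it reaches from about 0.375 to 0.9 m from the base axis. Payload 3.1 kg.
Tool frame: the origin (TCP) lies between the finger pads; the fingertips stand manip.nose_length ahead of it and the grasp point (between the pads) lies 5 mm behind it (manip.nose_length is the distance from the TCP to the fingertips, in m); z points along the fingers, y is the line along which they close (so a half turn about z gives the same grasp; the last joint's range is limited). The gripper opens to 85 mm and grips with 20 to 120 N. Pads are 22 mm wide; open, the fingers measure 114 mm over their backs; the gripper's body (76 mm by 85 mm) begins 54 mm behind the grasp point. The pads swing forward as they close: fully open they stand 13 mm farther back than shut.
Start: joints at [0.984, 0.527, 1.433, -0, 1.181, -0.178], TCP at [0.248, 0.573, 0.245] pointing down, gripper open.
Joint ranges: [-3.08, 3.08], [-0.75, 2.2], [0.22, 2.44], [-1.43, 4.57], [0, 2.65], [-2.85, 2.85]. Speed limits (rad/s): [2.79, 2.79, 3.14, 3.14, 3.14, 3.14].

INTERFACE

Orientations are given as a unit quaternion [x, y, z, w].
In Python, from station import monitor, eyes, job, manip gives the robot as it stands.
- The arm moves only by the shell command python3 -m pendant 'ROWS' [FORCE]. ROWS is JSON, a list that holds one entry, the list of rows, each a list of 7 numbers: the shift along the tool's x, y, z as a fraction of full scale, then the turn, a rotation vector about the tool's x, y, z as a fraction of full scale, then the opening, from 0 (shut) to 1 (fully open). A call has 1 to 20 rows; each row shifts and turns the commanded pose from where the row before left it, along the tool's axes as they then stand; what a row does not reach is not made up. Full scale, the value 1, is 800 mm for a shift and 0.12 rad for a turn. A row lasts 1/10 s, in which the tool goes at most 50 mm and 8.59 degrees, less where a joint would pass 70% of its speed; a pose out of reach is approached as far as the arm can. A call with a number of a shift or a turn outside -1 to 1 is refused whole. A call with a gripper value outside its range is refused whole. The fingers move at their own pace and stop on an object; FORCE is the grip in N (left out, the last holds). Time passes only in rows, so rows that do not move let the fingers close. It gives the time, the measured TCP pose, the force, the opening and the grip force at its end, in the units of the state.
- monitor.sense(): the state, without advancing time (a new reading comes with each control period).
- eyes.snapshot(name): name is "scene" or "top" or "wrist"; returns a dict with "pixels" (384x512x3 uint8, red, green, blue), "depth" (384x512 float32, m along the optical axis (not along the pixel's ray), 0 where there is no reading), "intrinsics" (3x3 intrinsics, pixels), "k1" (the pictures are not rectified: a ray, as slopes to the right and down, at radius r is drawn at 1 + k1 r^2 times it, then the intrinsics apply), "eye" and "attitude" of the camera in the world. Camera axes: x right, y down, z forward; pixel columns grow to the right and rows downward; lengths in m; the calibration is good to about 2 mm. A picture is of the moment at which its call begins.
- job.sign_off(): hands the job in; it is judged then, once.
The state is a dict: "t": time; "q": joint angles; "qd": joint speeds; "tau": joint torques, N m; "tcp_pos": TCP position; "tool_rot": TCP orientation; "force": force on the tool from outside, world axes, zero at the start; "ft_torque": the same for the moment, N m; "finger_gap": opening from 0.0 (shut) to 1.0 (fully open); "gripper_force": force on a finger pad.
Only numpy, scipy, OpenCV 4.12 (cv2) and the standard library are available. Lean on these libraries where they do the work, as an engineer would, in place of code of your own. Each camera call takes 0.05 s, during which the arm holds its last target. There are 200 camera calls.

TASK

Set the wooden tote down lengthwise at the foot of the ramp and let go of it; then slide it up the ramp by pushing its tail board with the fingers, never gripping or lifting it on the way, until its tail edge drops behind the lip of the cradle at the top and it lies flat in there. Push gently: never more than 20 N on the tote from when its middle has come to the foot, so do not ram it into the cradle's end rail. Leave the other things on the bench where they are.

Things in the scene. Friction and masses are not known exactly. Their poses are not given: they have to be found in the camera images.
- tote: small open wooden tote (tool crate), 120 mm long (its x), 90 mm wide (its y), 0.4 to 0.7 kg, same both ways round, two turned handles fixed inside. Origin: centre of its underside, z up. Side boards 28 mm high. End boards 8 mm thick, outer faces at x = +-60 mm, 90 mm wide up to 36 mm high, then 60 mm wide up to 60 mm. A push of about 3 to 9 N slides it, even uphill.
- tote_handle (a point): middle of the tote's dowel handle, 14 mm thick, which runs along the tote's x between the end boards, 49 mm above the tote's underside. Grip it across (closing along the tote's y), fingertips at most 14 mm below the dowel's axis (the contents reach up to 15 mm below it).
- ramp: plywood ramp screwed to the bench. Origin: middle of its foot edge at bench height; x points level in the uphill direction, y across, z up. It climbs at 15 degrees from height 0 at x = 0 to 45 mm at x = 168 mm, where it ends. Guides 98 mm apart stand 18 mm above the slope along both sides.
- ramp_mouth (a point): middle of the open mouth between the flared ends of the guides, at bench height, 31 mm before the ramp's foot edge; the flares are 24 mm high, 145 mm apart here and narrowing to 98 mm; same axes as the ramp
- ramp_top (a point): middle of the ramp's top edge. In line beyond it: a gap of 2 to 36 mm that differs each time and is not measured (look or feel), a lip bar 8 mm thick as high as this edge, then the fixed cradle: level floor 9 mm below the lip, 125 mm long, 112 mm wide, and an end rail 14 mm above that floor. The tote tips level up here; once its tail has dropped behind the lip only 5 mm of room is left.
- hollow_plane: wooden hollow plane, 160 x 72 x 73 mm, at the left, beyond the cradle; a bystander, origin at the centre of its underside
- tin_dish: round tin dish, 109 mm across, 36 mm high, at the back right; a bystander, origin at the centre of its underside
- bench_dog: wooden bench dog (a square stick), 131 x 27 x 23 mm, lying near the front edge beside the ramp's foot; a bystander, origin at the centre of its underside
- moulding: stepped dark wood moulding sample, 113 x 66 x 43 mm, at the back, beyond the ramp's foot; a bystander, origin at the centre of its underside

How it is judged:
On the way, in this order (a step that is already met when the one before it is completed fails the run):
1. the tote stands on the bench at the ramp's foot, lengthwise in line with the ramp, let go (x of tote in the frame of ramp between -0.16 and 0 m and y of tote in the frame of ramp between -0.02 and 0.02 m and angle between the x axis of tote and the x axis of ramp, either way round below 0.15 rad and z of tote in the frame of ramp below 0.012 m and contact force between tote and the fingers below 0.3 N), for 0.2 s.
2. the tote is on the slope of the ramp, nose up, between its guides (x of tote in the frame of ramp between 0.06 and 0.15 m and angle between tote's own z axis and vertical between 0.12 and 0.32 rad and y of tote in the frame of ramp between -0.01 and 0.01 m), for 0.1 s.
At the end, for the whole second after the job is handed in: the tote lies flat in the cradle, behind the lip (underside 36 mm above the bench, -3 to +3.5 mm; tilt under 2 degrees; within 12 mm of the ramp's centre line; middle 232 to 285 mm beyond the foot), lengthwise with the ramp, at rest and released (x of tote in the frame of ramp between 0.232 and 0.285 m and y of tote in the frame of ramp between -0.012 and 0.012 m and z of tote in the frame of ramp between 0.033 and 0.0395 m and angle between tote's own z axis and vertical below 0.035 rad and angle between the x axis of tote and the x axis of ramp, either way round below 0.2 rad and linear speed of tote below 0.01 m/s); the robot touches nothing.
It fails at once if the fingers press or grip the tote with more than 20 N once its middle is past the ramp's foot (x of tote in the frame of ramp above 0 m and contact force between tote and the fingers above 20 N).
It fails at once if the tote is lifted over the ramp instead of slid up it (x of tote in the frame of ramp above 0 m and z of tote in the frame of ramp above 0.07 m).
It fails at once if another thing on the bench is moved more than 30 mm (distance of any of hollow_plane, tin_dish, bench_dog, moulding from where it was at the start of the episode above 0.03 m).
It also fails if it takes over 72 s, if anything falls off the work surface, if the arm or the gripper's body presses on something with over 40 N, if the wrist force passes 120 N, or if a joint passes its speed limit or range.

## Working session

There is one attempt and no reset: what is moved stays moved. The work goes in short steps, Python scripts to look and compute and a shell command to move; the robot and the scene stay as the last step left them, time stands still between calls to the robot, and variables do not carry over. Pictures are saved under pics/ and viewed, at most 10 in all, crops included, and the job is handed in when it is done.

```bash
mkdir -p pics; ls; python3 - <<'E'
from station import monitor, eyes, job, manip
import cv2,numpy as np
s=monitor.sense(); print(s, manip.nose_length)
for n in ("scene","top"):
    d=eyes.snapshot(n); np.savez(f"pics/{n}0.npz",**d)
    cv2.imwrite(f"pics/{n}0.png",cv2.cvtColor(d["pixels"],cv2.COLOR_RGB2BGR))
    print(n,d["intrinsics"],d["k1"],d["eye"],d["attitude"])
E
```

```text
pics
{'t': 0.0, 'q': array([ 9.83515710e-01,  5.28494231e-01,  1.43395062e+00,  8.96761611e-06,
        1.18137615e+00, -1.78509534e-01]), 'qd': array([-0.00124894, -0.00048935, -0.00167733,  0.00020521,  0.0009704 ,
        0.00056258]), 'tau': array([-5.49194738e-04, -4.42350698e+01, -1.78018320e+01, -2.51341407e-04,
        8.57577834e-03,  7.52658480e-06]), 'tcp_pos': array([0.24800522, 0.57291972, 0.24430097]), 'tool_rot': array([ 2.02967074e-01,  9.79184929e-01, -1.03194430e-03, -4.20109747e-04]), 'force': array([ 0.20325466, -0.45823736, -0.55746537]), 'ft_torque': array([-0.02468385, -0.00022618, -0.00796345]), 'gripper_force': 0.0, 'finger_gap': 0.9996607116948735} 0.014
scene [[392.77933963   0.         257.15823642]
 [  0.         392.77933963 189.26002922]
 [  0.           0.           1.        ]] -0.03482569515105328 [-0.06744416 -0.58714872  1.03896555] [ 0.85701088 -0.38083459  0.14035885 -0.31748504]
top [[374.96391613   0.         255.83486449]
 [  0.         374.96391613 187.65175154]
 [  0.           0.           1.        ]] -0.003856757572525434 [ 0.31158439 -0.03649744  1.53427705] [-0.69611652  0.71378476 -0.05292352  0.05596619]
```

View pics/top0.png

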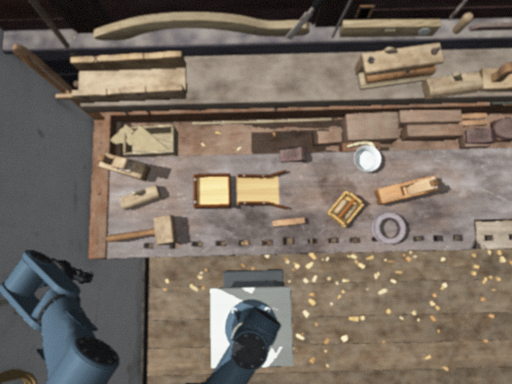

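View pics/scene0.png

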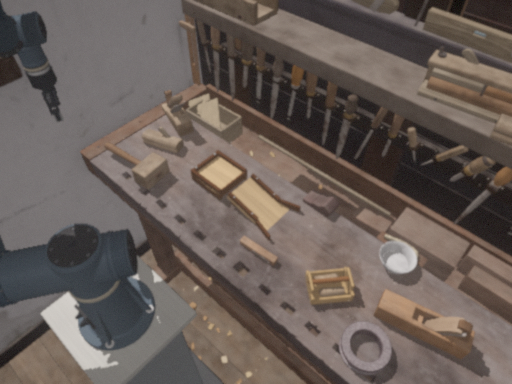

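The top view shows the ramp at about (258,190) climbing to the left, with the cradle at (213,190). The tote is at (346,208), turned about 30°, the bench dog at (290,222) and the moulding at (292,154). Next I'll zoom in.

```bash
cat > h.py <<'E'
import numpy as np, cv2
from scipy.spatial.transform import Rotation as R
def rays(d,uv):
    K=d["intrinsics"]; uv=np.atleast_2d(np.float64(uv)); p=(uv-[K[0,2],K[1,2]])/[K[0,0],K[1,1]]
    q=p.copy()
    for _ in range(8): q=p/(1+float(d["k1"])*(q**2).sum(1,keepdims=True))
    return R.from_quat(d["attitude"]).apply(np.c_[q,np.ones(len(q))])
def onplane(d,uv,z):
    r=rays(d,uv); e=np.array(d["eye"]); return e+r*((z-e[2])/r[:,2])[:,None]
def dpoint(d,uv):
    r=rays(d,uv); uv=np.atleast_2d(np.int32(np.round(uv)))
    return np.array(d["eye"])+r*d["depth"][uv[:,1],uv[:,0]][:,None]
def project(d,P):
    c=R.from_quat(d["attitude"]).inv().apply(np.atleast_2d(P)-d["eye"]); s=c[:,:2]/c[:,2:]
    s=s*(1+float(d["k1"])*(s**2).sum(1,keepdims=True)); K=d["intrinsics"]
    return s*[K[0,0],K[1,1]]+[K[0,2],K[1,2]]
E
python3 - <<'E'
import numpy as np,cv2
a=cv2.imread("pics/top0.png")[165:240,185:375]; a=cv2.resize(a,None,fx=4,fy=4,interpolation=cv2.INTER_CUBIC)
b=cv2.imread("pics/scene0.png")[140:310,180:380]; b=cv2.resize(b,None,fx=3.8,fy=3.5,interpolation=cv2.INTER_CUBIC)
cv2.imwrite("pics/ctop.png",a); cv2.imwrite("pics/cscene.png",b)
E
```

```text
(no output)
```

View pics/ctop.png

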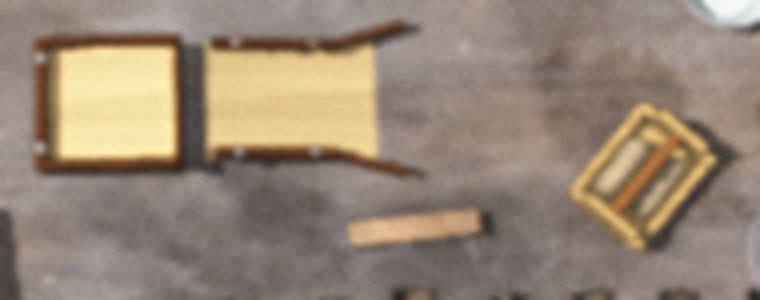

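View pics/cscene.png

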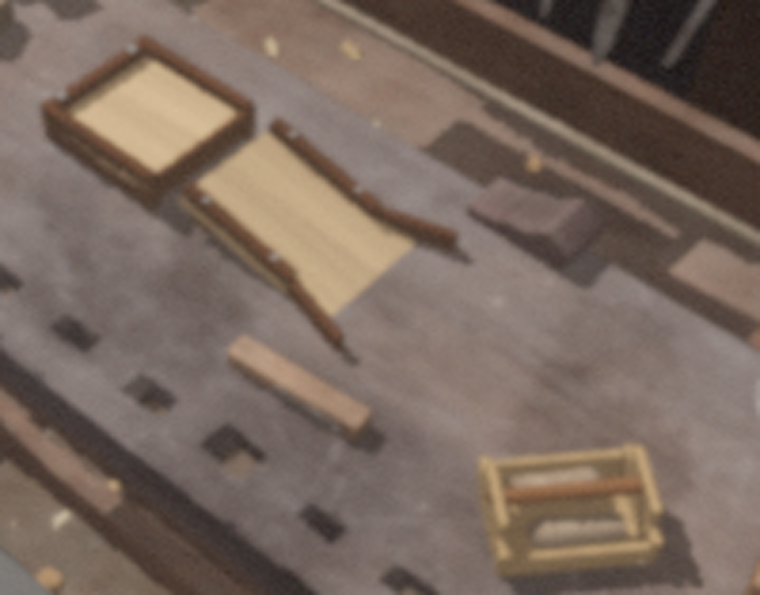

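The zoomed top view shows the ramp deck from its foot edge at about (279,190) to its top edge at about (237,190), then a dark gap and the lip at about 230. The cradle's end rail is at about 194. The tote's rust-coloured dowel runs from about (339,217) to (355,200). Next I'll measure these with colour masks.

```bash
cat > m.py <<'E'
import numpy as np,cv2
from h import *
def comps(m,mn=15):
    n,l,s,c=cv2.connectedComponentsWithStats(m.astype(np.uint8)); return [(l==i,s[i],c[i]) for i in range(1,n) if s[i][4]>=mn]
def yellow(d):
    h=cv2.cvtColor(d["pixels"],cv2.COLOR_RGB2HSV); return (h[...,0]>12)&(h[...,0]<30)&(h[...,1]>75)&(h[...,2]>150)
def rust(d):
    h=cv2.cvtColor(d["pixels"],cv2.COLOR_RGB2HSV); return ((h[...,0]<14))&(h[...,1]>110)&(h[...,2]>90)
E
python3 - <<'E'
from m import *
T=dict(np.load("pics/top0.npz")); S=dict(np.load("pics/scene0.npz"))
box={"top":(185,165,375,240),"scene":(180,140,380,310)}
for n,d in (("top",T),("scene",S)):
    x0,y0,x1,y1=box[n]
    for nm,f in (("yel",yellow),("rust",rust)):
        m=np.zeros((384,512),bool); m[y0:y1,x0:x1]=f(d)[y0:y1,x0:x1]
        for c,s,ce in comps(m):
            cn,_=cv2.findContours(c.astype(np.uint8),0,2); r=cv2.minAreaRect(np.vstack(cn))
            print(n,nm,s,ce.round(1),np.round(cv2.boxPoints(r),1).tolist())
    # profile along row for the top
g=T["pixels"].astype(int)
for v in (185,190,195): print(v,[(u,*g[v,u]) for u in range(186,244)][::1] if v==190 else '')
print("edges z", [ (u, dpoint(T,[[u,190]])[0].round(4).tolist()) for u in (190,194,200,215,224,228,229,230,231,232,233,234,235,236,237,238,240,260,278,282)])
E
```

```text
top yel [198 176  31  29 700] [213.4 189.9] [[198.0, 176.0], [228.0, 176.0], [228.0, 204.0], [198.0, 204.0]]
top yel [ 236  176   44   29 1047] [257.4 189.6] [[236.0, 176.0], [279.0, 176.0], [279.0, 204.0], [236.0, 204.0]]
top yel [327 190  37  38 501] [344.7 207. ] [[325.6000061035156, 212.1999969482422], [346.20001220703125, 187.89999389648438], [364.3999938964844, 203.3000030517578], [343.8999938964844, 227.60000610351562]]
top yel [272 218  33   9 186] [287.8 221.6] [[271.8999938964844, 219.8000030517578], [303.70001220703125, 217.10000610351562], [304.20001220703125, 223.5], [272.3999938964844, 226.10000610351562]]
top rust [270 171  15   5  17] [276.6 173.2] [[269.8999938964844, 174.60000610351562], [283.79998779296875, 170.39999389648438], [284.3999938964844, 172.1999969482422], [270.3999938964844, 176.39999389648438]]
top rust [194 174  36   8  71] [212.1 175.1] [[193.8000030517578, 176.89999389648438], [194.60000610351562, 170.10000610351562], [229.8000030517578, 174.1999969482422], [229.0, 181.0]]
top rust [245 175  17   3  20] [252.7 175.3] [[245.0, 176.0], [245.1000061035
[... 6624 characters left out ...]
int64(196), np.int64(140))]
195 
edges z [(190, [0.5473, 0.2402, -0.0011]), (194, [0.5394, 0.2153, 0.048]), (200, [0.5413, 0.1938, 0.0313]), (215, [0.5391, 0.1324, 0.0361]), (224, [0.537, 0.0953, 0.0436]), (228, [0.5371, 0.0795, 0.04]), (229, [0.5365, 0.0752, 0.0437]), (230, [0.5428, 0.0743, 0.0006]), (231, [0.542, 0.0698, 0.0056]), (232, [0.5422, 0.0658, 0.0036]), (233, [0.5422, 0.0617, 0.0025]), (234, [0.5412, 0.0572, 0.0091]), (235, [0.5425, 0.0536, -0.0005]), (236, [0.5422, 0.0494, 0.0008]), (237, [0.5362, 0.0432, 0.0397]), (238, [0.5353, 0.0389, 0.0454]), (240, [0.5352, 0.0309, 0.0448]), (260, [0.537, -0.0496, 0.0188]), (278, [0.5376, -0.1241, 0.0017]), (282, [0.5367, -0.1404, 0.0049])]
```

```bash
python3 - <<'E'
from m import *
from scipy.ndimage import map_coordinates as mc
T=dict(np.load("pics/top0.npz")); S=dict(np.load("pics/scene0.npz"))
g=T["pixels"].astype(float)[...,1]
def edge(us,vs,lev):  # first/last half-level crossing along a line of samples
    p=mc(g,[vs,us],order=1); hi=p>lev; i=np.where(hi)[0]; a,b=i[0],i[-1]
    f=lambda k,j:(lev-p[k])/(p[j]-p[k])
    return a-1+f(a-1,a), b+f(b,b+1)
# deck lateral edges at columns
rows=[]
for u in range(242,268,2):
    vs=np.arange(168.,214); 
    vs=np.arange(178.,203); lev=130
    p=g[:,u]; v=190
    while p[v]>lev: v-=1
    v1=v+(lev-p[v])/(p[v+1]-p[v]); v=190
    while p[v]>lev: v+=1
    v2=v-1+(lev-p[v-1])/(p[v]-p[v-1])
    z=dict(a=0); zz=0.045-(u-236.2)*0.045/43.2
    A=onplane(T,[[u,v1]],zz)[0]; B=onplane(T,[[u,v2]],zz+.018)[0]; rows.append((A,B))
rows=np.array(rows); mid=rows.mean(1); print("width",(rows[:,0,0]-rows[:,1,0]).round(4))
f=np.polyfit(mid[:,1],mid[:,0],1); print("centre line x = a*y+b",f, "at y",mid[:,1].min(),mid[:,1].max())
# along-edges
for v in (184,187,190,193,196):
    p=g[v]; o=[]
    for u0,lev,st,z in ((258,130,-1,.045),(258,175,1,.0),(213,140,1,.045),(213,110,-1,.050)):
        u=u0
        while p[u]>lev: u+=st
        uu=u+ (lev-p[u])/(p[u-st]-p[u])*(-st); P=onplane(T,[[uu,v]],z)[0]; o+= [round(uu,1),round(P[1],4)]
    print(v,"top,foot,lip,rail",o, p[277:285])
# tote
for z in (.05,.055): 
    e=onplane(T,[[339.8,216.8],[350.4,203.5],[344.9,210.7]],z); es=onplane(S,[[313,281.3],[348,277.9],[331.3,279.7]],z); print(z,e.round(4).tolist(),es.round(4).tolist())
c=onplane(T,[[325.6,212.2],[346.2,187.9],[364.4,203.3],[343.9,227.6]],.05); print("tote outline",c.round(4).tolist(),c.mean(0))
print("depth",dpoint(T,[[344.9,210.7],[347,208]]).round(4))
E
```

```text
width [0.0997 0.104  0.0994 0.0993 0.0997 0.0989 0.0997 0.0997 0.0996 0.098
 0.0998 0.1039 0.0997]
centre line x = a*y+b [-0.00435585  0.53763851] at y -0.07410904210139663 0.0226712384261617
184 top,foot,lip,rail [np.float64(235.8), np.float64(0.0473), np.float64(278.3), np.float64(-0.1262), np.float64(228.1), np.float64(0.0783), np.float64(197.6), np.float64(0.2007)] [207. 183. 155. 138. 135. 134. 136. 138.]
187 top,foot,lip,rail [np.float64(235.9), np.float64(0.0473), np.float64(277.9), np.float64(-0.1243), np.float64(228.2), np.float64(0.0782), np.float64(197.5), np.float64(0.2011)] [200. 173. 140. 121. 122. 121. 118. 119.]
190 top,foot,lip,rail [np.float64(235.9), np.float64(0.0473), np.float64(278.1), np.float64(-0.1244), np.float64(228.3), np.float64(0.0778), np.float64(197.4), np.float64(0.2012)] [196. 177. 138. 120. 116. 122. 121. 125.]
193 top,foot,lip,rail [np.float64(236.3), np.float64(0.0461), np.float64(278.0), np.float64(-0.1238), np.float64(228.3), np.float64(0.0779), np.float64(197.7), np.float64(0.2001)] [198. 175. 146. 123. 120. 119. 112. 112.]
196 top,foot,lip,rail [np.float64(236.1), np.float64(0.0468), np.float64(278.4), np.float64(-0.1251), np.float64(228.5), np.float64(0.0774), np.float64(198.0), np.float64(0.1988)] [206. 188. 157. 137. 129. 130. 124. 132.]
0.05 [[0.4172, -0.3619, 0.05], [0.4689, -0.4071, 0.05], [0.4408, -0.3835, 0.05]] [[0.4156, -0.3572, 0.05], [0.4892, -0.4236, 0.05], [0.4535, -0.3921, 0.05]]
0.055 [[0.4169, -0.3608, 0.055], [0.4684, -0.4059, 0.055], [0.4404, -0.3824, 0.055]] [[0.4132, -0.3584, 0.055], [0.4864, -0.4245, 0.055], [0.4509, -0.3931, 0.055]]
tote outline [[0.4368, -0.3068, 0.05], [0.532, -0.3943, 0.05], [0.4683, -0.4627, 0.05], [0.3743, -0.3756, 0.05]] [ 0.45288405 -0.38485558  0.05      ]
depth [[ 0.4404 -0.3823  0.0553]
 [ 0.4506 -0.3905  0.0586]]
```

Both views agree on these values:
- **Ramp:** the foot is at y≈-0.124, the top edge at y≈0.046, and the centre line at x≈0.5376. It climbs along +y, and the length checks at about 168 mm.
- **Gap:** it comes out at about 28 mm.
- **Tote:** the middle is at about (0.4525,-0.388) with its axis at about -42.4°.

I'll move above the tote, going round by way of (0.5, 0.1).

```bash
python3 -m pendant '[[[-0.0437,-0.0348,-0.0058,0,0,0,1],[-0.0437,-0.0348,-0.0058,0,0,0,1],[-0.0437,-0.0348,-0.0058,0,0,0,1],[-0.0437,-0.0348,-0.0058,0,0,0,1],[-0.0437,-0.0348,-0.0058,0,0,0,1],[-0.0437,-0.0348,-0.0058,0,0,0,1],[-0.0437,-0.0348,-0.0058,0,0,0,1],[-0.0437,-0.0348,-0.0058,0,0,0,1],[-0.0437,-0.0348,-0.0058,0,0,0,1],[-0.0437,-0.0348,-0.0058,0,0,0,1],[-0.0437,-0.0348,-0.0058,0,0,0,1],[-0.0437,-0.0348,-0.0058,0,0,0,1]]]' && python3 -m pendant '[[[-0.0171,-0.053,0,0,0,0,1],[-0.0171,-0.053,0,0,0,0,1],[-0.0171,-0.053,0,0,0,0,1],[-0.0171,-0.053,0,0,0,0,1],[-0.0171,-0.053,0,0,0,0,1],[-0.0171,-0.053,0,0,0,0,1],[-0.0171,-0.053,0,0,0,0,1],[-0.0171,-0.053,0,0,0,0,1],[-0.0171,-0.053,0,0,0,0,1],[-0.0171,-0.053,0,0,0,0,1],[-0.0171,-0.053,0,0,0,0,1],[0,0,0,0,0,0.9,1],[0,0,0,0,0,0.9,1],[0,0,0,0,0,0.97,1],[0,0,0,0,0,0,1],[0,0,0,0,0,0,1]]]'
python3 - <<'E'
from m import *
from station import eyes,monitor
s=monitor.sense(); print(s["tcp_pos"],R.from_quat(s["tool_rot"]).as_matrix().round(3),s["q"].round(3))
d=eyes.snapshot("wrist"); np.savez("pics/w1.npz",**d); cv2.imwrite("pics/w1.png",cv2.cvtColor(d["pixels"],cv2.COLOR_RGB2BGR))
print(d["eye"],project(d,[[.4525,-.388,.049]]))
E
```

```text
t: 1.3
tcp_pos: [0.5008, 0.0984, 0.3009]
tool_rot: [0.203, 0.979, 0.0, -0.0]
force: [1.4, 1.0, 0.1]
finger_gap: 1.001
gripper_force: 0.0
t: 2.9
tcp_pos: [0.4531, -0.3874, 0.3006]
tool_rot: [0.361, 0.933, 0.0, -0.0]
force: [-0.3, -0.6, -0.2]
finger_gap: 0.999
gripper_force: 0.0
[ 0.45310057 -0.38738753  0.30064314] [[-0.739  0.673 -0.   ]
 [ 0.673  0.739  0.001]
 [ 0.001  0.    -1.   ]] [-0.895  0.431  1.441  0.     1.271 -1.727]
[ 0.40096561 -0.34053663  0.42960325] [[251.84462408 163.92948637]]
```

View pics/w1.png

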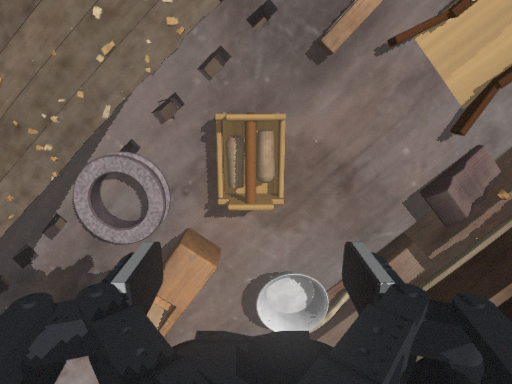

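The tote is upright in the wrist view, with its dowel running from about (251,121) to (251,204). The fingers are nearly in line with it. Next I'll refine the dowel position.

```bash
python3 - <<'E'
from m import *
d=dict(np.load("pics/w1.npz")); m=np.zeros((384,512),bool); m[110:215,238:264]=rust(d)[110:215,238:264]
c,s,ce=max(comps(m),key=lambda t:t[1][4]); print(s,ce)
v,u=np.nonzero(c); L=cv2.fitLine(np.float32(np.c_[u,v]),2,0,.01,.01).ravel(); print(L)
at=lambda vv:[L[2]+L[0]/L[1]*(vv-L[3]),vv]
P=onplane(d,[at(s[1]),at(s[1]+s[3]-1)],.054); print(P.round(4),np.linalg.norm(P[1]-P[0]),np.degrees(np.arctan2(*(P[1]-P[0])[1::-1])),P.mean(0))
# end-board outline
y=yellow(d)[105:220,205:300]; cn,_=cv2.findContours(y.astype(np.uint8),0,2); r=cv2.minAreaRect(np.vstack(cn)); bp=cv2.boxPoints(r)+[205,105]; print(bp, onplane(d,bp,.06).round(4))
print(dpoint(d,[ce]).round(4))
E
```

```text
[245 134  11  69 306] [250.99019608 169.91830065]
[ 2.7596502e-02 -9.9961913e-01  2.5099019e+02  1.6991830e+02]
[[ 0.4247 -0.3625  0.054 ]
 [ 0.487  -0.4224  0.054 ]] 0.08644430309833066 -43.89839010715628 [ 0.45587541 -0.39246671  0.054     ]
[[216. 114.]
 [285. 114.]
 [285. 209.]
 [216. 209.]] [[ 0.3787 -0.3777  0.06  ]
 [ 0.4332 -0.3178  0.06  ]
 [ 0.5225 -0.3945  0.06  ]
 [ 0.4633 -0.4596  0.06  ]]
[[ 0.4563 -0.3928  0.0571]]
```

```bash
python3 -m pendant '[[[0,-0.0022,0.04,0,0,0.17,1],[0,0,0.046,0,0,0,1],[0,0,0.046,0,0,0,1],[0,0,0.046,0,0,0,1],[0,0,0.046,0,0,0,1],[0,0,0.046,0,0,0,1],[0,0,0.025,0,0,0,1],[0,0,0.0157,0,0,0,1],[0,0,0,0,0,0,1],[0,0,0,0,0,0,1]]]' && python3 -m pendant '[[[0,0,0,0,0,0,0],[0,0,0,0,0,0,0],[0,0,0,0,0,0,0],[0,0,0,0,0,0,0],[0,0,0,0,0,0,0],[0,0,0,0,0,0,0],[0,0,0,0,0,0,0],[0,0,0,0,0,0,0],[0,0,0,0,0,0,0],[0,0,0,0,0,0,0]]]' 40
```

```text
t: 3.95
tcp_pos: [0.4526, -0.3894, 0.0531]
tool_rot: [0.371, 0.928, -0.0, 0.001]
force: [-0.4, -0.2, 0.8]
finger_gap: 1.005
gripper_force: 0.0
t: 4.95
tcp_pos: [0.4521, -0.3892, 0.0529]
tool_rot: [0.371, 0.928, -0.0, 0.0]
force: [-2.3, -0.1, 4.6]
finger_gap: 0.148
gripper_force: 39.0
```

```bash
python3 -m pendant '[[[0,0,-0.03,0,0,0,0],[0,0,-0.03,0,0,0,0],[0.012,0.0439,0,0,0,0,0],[0.012,0.0439,0,0,0,0,0],[0.012,0.0439,0,0,0,0,0],[0.012,0.0439,0,0,0,0,0],[0.012,0.0439,0,0,0,0,0],[0,0,0,0,0,0.84,0],[0,0,0,0,0,0.84,0],[0,0,0,0,0,0.84,0],[0,0,0,0,0,0.84,0],[0,0,0,0,0,0.84,0],[0,0,0,0,0,0.84,0],[0,0,0,0,0,0.84,0],[0,0,0,0,0,0.84,0],[0,0,0,0,0,0,0],[0,0,0,0,0,0,0]]]'
python3 - <<'E'
from m import *
from station import eyes,monitor
s=monitor.sense(); print(s["tcp_pos"],R.from_quat(s["tool_rot"]).as_matrix().round(3),s["q"].round(3))
d=eyes.snapshot("top"); np.savez("pics/t2.npz",**d); w=eyes.snapshot("wrist"); np.savez("pics/w2.npz",**w); 
cv2.imwrite("pics/w2.png",cv2.cvtColor(w["pixels"],cv2.COLOR_RGB2BGR))
E
```

```text
t: 6.65
tcp_pos: [0.5377, -0.228, 0.0992]
tool_rot: [0.705, 0.709, -0.0, -0.001]
force: [1.0, 0.1, -5.3]
finger_gap: 0.139
gripper_force: 39.7
[ 0.5376594  -0.22801925  0.09917256] [[-0.005  1.    -0.002]
 [ 1.     0.005  0.002]
 [ 0.002 -0.002 -1.   ]] [-0.592  0.674  1.652  0.     0.818 -0.597]
```

View pics/w2.png

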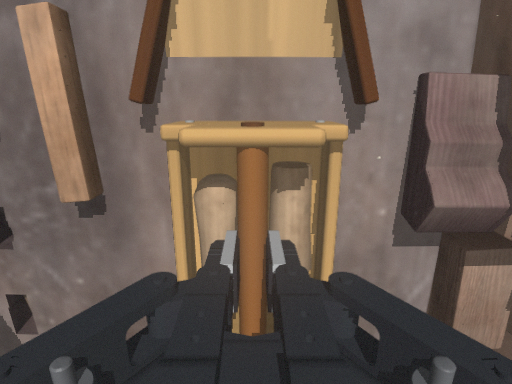

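The tote hangs in line with the ramp. Its near board spans u = 162–347, the flare tips are at (138,98) and (367,98), and the foot edge is at v≈57. I'll lower it and let go.

```bash
python3 -m pendant '[[[0,0,0.025,0,0,0,0],[0,0,0.02,0,0,0,0],[0,0,0.008,0,0,0,0],[0,0,0.004,0,0,0,0],[0,0,0,0,0,0,0],[0,0,0,0,0,0,0]]]' && python3 -m pendant '[[[0,0,0,0,0,0,1],[0,0,0,0,0,0,1],[0,0,0,0,0,0,1],[0,0,0,0,0,0,1],[0,0,0,0,0,0,1],[0,0,0,0,0,0,1],[0,0,0,0,0,0,1],[0,0,0,0,0,0,1],[0,0,-0.02,0,0,0,1],[0,0,-0.03,0,0,0,1],[0,0,-0.05,0,0,0,1],[0,0,-0.05,0,0,0,1],[0,0,0,0,0,0,1]]]'
python3 - <<'E'
from m import *
from station import eyes,monitor
s=monitor.sense(); print(s["tcp_pos"],s["force"])
w=eyes.snapshot("wrist"); np.savez("pics/w3.npz",**w); 
cv2.imwrite("pics/w3.png",cv2.cvtColor(w["pixels"],cv2.COLOR_RGB2BGR))
y=yellow(w); 
for c,st,ce in comps(y,200):
    cn,_=cv2.findContours(c.astype(np.uint8),0,2); bp=cv2.boxPoints(cv2.minAreaRect(np.vstack(cn))); print(st,bp.round(0).tolist(),onplane(w,bp,.06).round(4).tolist(),onplane(w,bp,.0).round(4).tolist())
E
```

```text
t: 7.35
tcp_pos: [0.539, -0.229, 0.0554]
tool_rot: [0.706, 0.708, 0.0, 0.001]
force: [-0.2, -0.5, -6.1]
finger_gap: 0.145
gripper_force: 39.8
t: 8.65
tcp_pos: [0.5417, -0.2307, 0.1804]
tool_rot: [0.706, 0.708, 0.001, 0.006]
force: [0.1, -0.6, 0.5]
finger_gap: 0.999
gripper_force: 0.0
[ 0.54174665 -0.23068974  0.18043126] [ 0.06970568 -0.6390183   0.45318741]
[ 184    0  122   66 7447] [[184.0, 0.0], [305.0, 0.0], [305.0, 65.0], [184.0, 65.0]] [[0.4918, -0.0866, 0.06], [0.58, -0.0862, 0.06], [0.5819, -0.1311, 0.06], [0.4897, -0.1315, 0.06]] [[0.4803, -0.0689, 0.0], [0.5898, -0.0683, 0.0], [0.5922, -0.1241, 0.0], [0.4777, -0.1246, -0.0]]
[  75   27   49  146 2876] [[74.0, 29.0], [98.0, 25.0], [125.0, 170.0], [101.0, 175.0]] [[0.4077, -0.1052, 0.06], [0.4263, -0.1026, 0.06], [0.4358, -0.2135, 0.06], [0.4151, -0.2173, 0.06]] [[0.3759, -0.092, 0.0], [0.399, -0.0887, 0.0], [0.4108, -0.2264, 0.0], [0.3851, -0.2311, 0.0]]
[198 112 103   9 805] [[198.0, 112.0], [300.0, 112.0], [300.0, 120.0], [198.0, 120.0]] [[0.499, -0.1664, 0.06], [0.5796, -0.1662, 0.06], [0.5799, -0.1724, 0.06], [0.4987, -
[... 840 characters left out ...]
 0.06], [0.5709, -0.2633, 0.06]] [[0.5489, -0.2877, 0.0], [0.5493, -0.2008, 0.0], [0.5767, -0.2011, 0.0], [0.5785, -0.2881, 0.0]]
[ 218  149   21   68 1013] [[218.0, 149.0], [238.0, 149.0], [238.0, 216.0], [218.0, 216.0]] [[0.514, -0.1957, 0.06], [0.5303, -0.1957, 0.06], [0.5298, -0.2538, 0.06], [0.5125, -0.2538, 0.06]] [[0.5079, -0.2043, 0.0], [0.5281, -0.2042, 0.0], [0.5275, -0.2763, 0.0], [0.506, -0.2763, 0.0]]
[263 149  16  54 732] [[263.0, 149.0], [278.0, 149.0], [278.0, 202.0], [263.0, 202.0]] [[0.5507, -0.1956, 0.06], [0.5629, -0.1956, 0.06], [0.5641, -0.241, 0.06], [0.5513, -0.241, 0.06]] [[0.5534, -0.2042, 0.0], [0.5686, -0.2041, 0.0], [0.5701, -0.2605, 0.0], [0.5541, -0.2605, 0.0]]
```

View pics/w3.png

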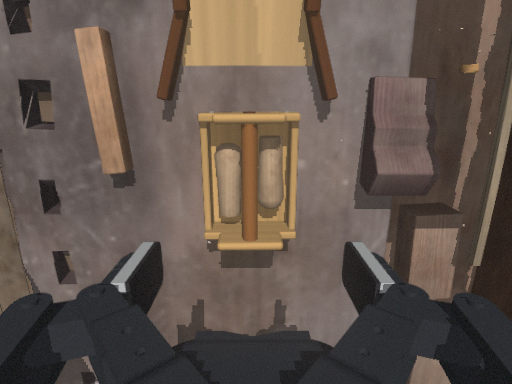

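The tote stands free and in line, with its nose at about v=118 and its tail at about v=245. Next I'll go behind the tail, lean the fingers 25° with the tips forward, part them about 30 mm, and go down to pushing height.

```bash
python3 -m pendant '[[[-0.0437,-0.0038,0,0,0,0,0.35],[-0.0437,0,0,0,0,0,0.35],[-0.0437,0,0,0,0,0,0.35],[0,0,0,0,0.728,0,0.35],[0,0,0,0,0.728,0,0.35],[0,0,0,0,0.728,0,0.35],[0,0,0,0,0.728,0,0.35],[0,0,0,0,0.728,0,0.35],[0,0,0,0,0,0,0.35],[0,0,0,0,0,0,0.35]]]'  && python3 -m pendant '[[[-0.02,0,0.0431,0,0,0,0.35],[-0.02,0,0.0431,0,0,0,0.35],[-0.02,0,0.0431,0,0,0,0.35],[-0.01,0,0.0216,0,0,0,0.35],[0,0,0,0,0,0,0.35],[0,0,0,0,0,0,0.35]]]'
python3 - <<'E'
from station import monitor
from m import *
s=monitor.sense(); print(s["tcp_pos"],R.from_quat(s["tool_rot"]).as_matrix().round(3),s["force"].round(2))
E
```

```text
t: 9.7
tcp_pos: [0.535, -0.3332, 0.1731]
tool_rot: [0.69, 0.691, 0.153, -0.155]
force: [0.1, -0.3, -0.2]
finger_gap: 0.351
gripper_force: 0.0
t: 10.3
tcp_pos: [0.5363, -0.3331, 0.0426]
tool_rot: [0.689, 0.692, 0.153, -0.153]
force: [1.0, 0.0, 0.7]
finger_gap: 0.353
gripper_force: 0.0
[ 0.53630445 -0.3330934   0.04261349] [[-0.003  1.    -0.001]
 [ 0.906  0.003  0.422]
 [ 0.422  0.001 -0.906]] [1.04 0.02 0.73]
```

```bash
python3 -m pendant '[[[-0.0077,0.0025,0.0165,0,0,0,0.35],[0.0113,0,0.0053,0,0,0,0.35],[0.0113,0,0.0053,0,0,0,0.35],[0.0057,0,0.0026,0,0,0,0.35],[0.0023,0,0.0011,0,0,0,0.35],[0,0,0,0,0,0,0.35]]]' && python3 -m pendant '[[[0.0034,0,0.0016,0,0,0,0.35],[0.0034,0,0.0016,0,0,0,0.35],[0,0,0,0,0,0,0.35]]]' && python3 -m pendant '[[[0.0034,0,0.0016,0,0,0,0.35],[0.0034,0,0.0016,0,0,0,0.35],[0,0,0,0,0,0,0.35]]]'
```

```text
t: 10.9
tcp_pos: [0.5379, -0.3058, 0.0276]
tool_rot: [0.689, 0.692, 0.153, -0.153]
force: [0.6, -0.5, -0.1]
finger_gap: 0.348
gripper_force: 0.0
t: 11.2
tcp_pos: [0.5379, -0.3011, 0.0273]
tool_rot: [0.689, 0.691, 0.153, -0.152]
force: [-0.2, -3.2, 1.2]
finger_gap: 0.35
gripper_force: 1.1
t: 11.5
tcp_pos: [0.5379, -0.2942, 0.0272]
tool_rot: [0.689, 0.691, 0.153, -0.153]
force: [-0.5, -2.9, 0.7]
finger_gap: 0.348
gripper_force: 1.5
```

Contact came where predicted, so the tail face is 15 mm ahead of the TCP. The tote slides at about 3 N, so I'll keep pushing on the flat.

```bash
python3 -m pendant '[[[0.0057,0,0.0026,0,0,0,0.35],[0.0057,0,0.0026,0,0,0,0.35],[0.0057,0,0.0026,0,0,0,0.35],[0.0057,0,0.0026,0,0,0,0.35],[0.0057,0,0.0026,0,0,0,0.35],[0.0057,0,0.0026,0,0,0,0.35],[0.0057,0,0.0026,0,0,0,0.35],[0.0057,0,0.0026,0,0,0,0.35]]]' && python3 -m pendant '[[[0.0057,0,0.0026,0,0,0,0.35],[0.0057,0,0.0026,0,0,0,0.35],[0.0057,0,0.0026,0,0,0,0.35],[0.0057,0,0.0026,0,0,0,0.35],[0.0057,0,0.0026,0,0,0,0.35],[0,0,0,0,0,0,0.35]]]'
python3 - <<'E'
from m import *
from station import eyes
w=eyes.snapshot("wrist");  t=eyes.snapshot("scene")
a=np.hstack([w["pixels"][:,60:420],cv2.resize(t["pixels"][140:310,190:340],(360,408))[:384]]); cv2.imwrite("pics/w4.png",cv2.cvtColor(a,cv2.COLOR_RGB2BGR))
E
```

```text
t: 12.3
tcp_pos: [0.5376, -0.2541, 0.0273]
tool_rot: [0.689, 0.691, 0.153, -0.153]
force: [0.9, -5.1, -0.1]
finger_gap: 0.352
gripper_force: 2.2
t: 12.9
tcp_pos: [0.537, -0.2273, 0.0278]
tool_rot: [0.689, 0.691, 0.153, -0.155]
force: [-0.8, -0.1, 0.4]
finger_gap: 0.348
gripper_force: 0.3
```

View pics/w4.png

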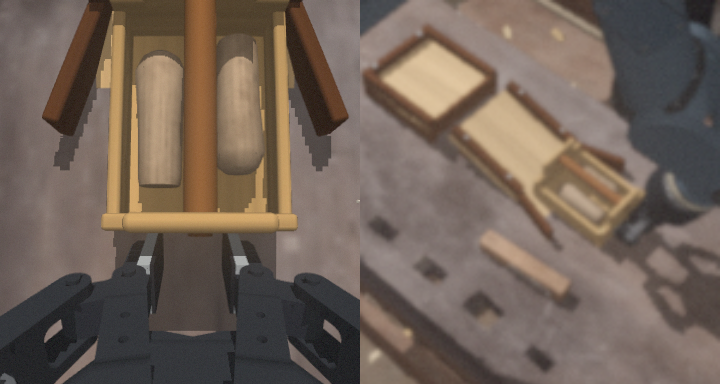

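The tote is entering the guides straight: its sides are at u≈105 and 295, between the flare ends at about 55 and 335. I'll continue at 30–40 mm/s.

```bash
python3 -m pendant '[[[0.0034,0,0.0016,0,0,0,0.35],[0.0034,0,0.0016,0,0,0,0.35],[0.0034,0,0.0016,0,0,0,0.35],[0.0034,0,0.0016,0,0,0,0.35],[0.0034,0,0.0016,0,0,0,0.35],[0.0034,0,0.0016,0,0,0,0.35],[0.0034,0,0.0016,0,0,0,0.35],[0.0034,0,0.0016,0,0,0,0.35]]]' && python3 -m pendant '[[[0.0034,0,0.0016,0,0,0,0.35],[0.0034,0,0.0016,0,0,0,0.35],[0.0034,0,0.0016,0,0,0,0.35],[0.0034,0,0.0016,0,0,0,0.35],[0.0034,0,0.0016,0,0,0,0.35],[0.0034,0,0.0016,0,0,0,0.35],[0.0034,0,0.0016,0,0,0,0.35]]]' && python3 -m pendant '[[[0.0034,0,0.0016,0,0,0,0.35],[0.0034,0,0.0016,0,0,0,0.35],[0.0034,0,0.0016,0,0,0,0.35],[0.0034,0,0.0016,0,0,0,0.35],[0.0034,0,0.0016,0,0,0,0.35],[0.0034,0,0.0016,0,0,0,0.35],[0.0034,0,0.0016,0,0,0,0.35]]]'
```

```text
t: 13.8
tcp_pos: [0.538, -0.2059, 0.0279]
tool_rot: [0.69, 0.691, 0.153, -0.152]
force: [0.2, -4.4, 1.1]
finger_gap: 0.349
gripper_force: 2.5
t: 14.5
tcp_pos: [0.5376, -0.1842, 0.0277]
tool_rot: [0.689, 0.691, 0.153, -0.153]
force: [0.4, -4.9, 0.3]
finger_gap: 0.35
gripper_force: 2.4
t: 15.2
tcp_pos: [0.5371, -0.1625, 0.0275]
tool_rot: [0.689, 0.691, 0.153, -0.154]
force: [-0.8, -5.5, 0.8]
finger_gap: 0.349
gripper_force: 2.2
```

```bash
python3 -m pendant '[[[0.0034,0,0.0016,0,0,0,0.35],[0.0034,0,0.0016,0,0,0,0.35],[0.0034,0,0.0016,0,0,0,0.35],[0.0034,0,0.0016,0,0,0,0.35],[0.0034,0,0.0016,0,0,0,0.35],[0.0034,0,0.0016,0,0,0,0.35],[0.0034,0,0.0016,0,0,0,0.35]]]' && python3 -m pendant '[[[0.0037,0,0.00065,0,0,0,0.35],[0.0037,0,0.00065,0,0,0,0.35],[0.0037,0,0.00065,0,0,0,0.35],[0.0037,0,0.00065,0,0,0,0.35],[0.0037,0,0.00065,0,0,0,0.35],[0.0037,0,0.00065,0,0,0,0.35],[0.0037,0,0.00065,0,0,0,0.35],[0.0037,0,0.00065,0,0,0,0.35]]]' && python3 -m pendant '[[[0.0037,0,0.00065,0,0,0,0.35],[0.0037,0,0.00065,0,0,0,0.35],[0.0037,0,0.00065,0,0,0,0.35],[0.0037,0,0.00065,0,0,0,0.35],[0.0037,0,0.00065,0,0,0,0.35],[0.0037,0,0.00065,0,0,0,0.35],[0.0037,0,0.00065,0,0,0,0.35],[0.0037,0,0.00065,0,0,0,0.35]]]'
```

```text
t: 15.9
tcp_pos: [0.5378, -0.1432, 0.0277]
tool_rot: [0.689, 0.692, 0.152, -0.152]
force: [-0.3, -8.7, 3.8]
finger_gap: 0.353
gripper_force: 3.8
t: 16.7
tcp_pos: [0.538, -0.1197, 0.0341]
tool_rot: [0.69, 0.691, 0.153, -0.152]
force: [-0.4, -7.0, 0.5]
finger_gap: 0.351
gripper_force: 3.1
t: 17.5
tcp_pos: [0.5379, -0.0965, 0.0403]
tool_rot: [0.69, 0.691, 0.153, -0.152]
force: [-0.8, -7.3, 2.3]
finger_gap: 0.349
gripper_force: 3.1
```

```bash
python3 - <<'E'
from m import *
from station import eyes
w=eyes.snapshot("wrist");  t=eyes.snapshot("scene")
a=np.hstack([w["pixels"][:,60:420],cv2.resize(t["pixels"][140:310,190:340],(360,408))[:384]]); cv2.imwrite("pics/w5.png",cv2.cvtColor(a,cv2.COLOR_RGB2BGR))
E
```

```text
(no output)
```

View pics/w5.png

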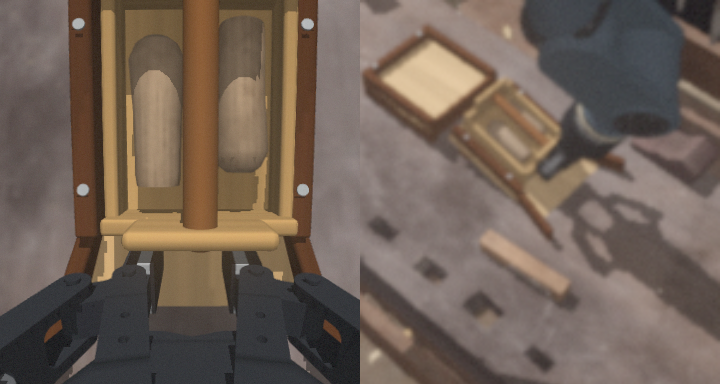

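The tote is on the slope, straight between the guides, and the force is about 7 N. I'll push it almost to the tipping point, then back off a little and raise the fingertips before pushing again. That way they won't rub the tail upward, and won't pass under it when it tips.

```bash
python3 -m pendant '[[[0.0037,0,0.00065,0,0,0,0.35],[0.0037,0,0.00065,0,0,0,0.35],[0.0037,0,0.00065,0,0,0,0.35],[0.0037,0,0.00065,0,0,0,0.35],[0.0037,0,0.00065,0,0,0,0.35],[0.0037,0,0.00065,0,0,0,0.35],[0.0037,0,0.00065,0,0,0,0.35],[0.0037,0,0.00065,0,0,0,0.35]]]' && python3 -m pendant '[[[0.0037,0,0.00065,0,0,0,0.35],[0.0037,0,0.00065,0,0,0,0.35],[0.0037,0,0.00065,0,0,0,0.35],[0.0037,0,0.00065,0,0,0,0.35],[0.0037,0,0.00065,0,0,0,0.35],[0.0037,0,0.00065,0,0,0,0.35],[0.0037,0,0.00065,0,0,0,0.35],[0.0037,0,0.00065,0,0,0,0.35],[0,0,0,0,0,0,0.35],[0,0,0,0,0,0,0.35]]]'
```

```text
t: 18.4
tcp_pos: [0.5377, -0.0732, 0.0465]
tool_rot: [0.69, 0.691, 0.153, -0.152]
force: [0.6, -7.9, 1.1]
finger_gap: 0.349
gripper_force: 3.2
t: 19.4
tcp_pos: [0.5375, -0.0493, 0.0529]
tool_rot: [0.689, 0.691, 0.153, -0.153]
force: [0.9, -4.5, 1.5]
finger_gap: 0.351
gripper_force: 2.3
```

```bash
python3 -m pendant '[[[-0.0091,0,-0.0042,0,0,0,0.35],[0.0047,0,-0.01,0,0,0,0.35],[0.0047,0,-0.01,0,0,0,0.35],[0,0,0,0,0,0,0.35],[0.0011,0,0.0005,0,0,0,0.35],[0.0011,0,0.0005,0,0,0,0.35],[0.0011,0,0.0005,0,0,0,0.35],[0,0,0,0,0,0,0.35]]]' && python3 -m pendant '[[[0.0011,0,0.0005,0,0,0,0.35],[0.0011,0,0.0005,0,0,0,0.35],[0.0011,0,0.0005,0,0,0,0.35],[0.0011,0,0.0005,0,0,0,0.35],[0.0011,0,0.0005,0,0,0,0.35]]]'  && python3 -m pendant '[[[0.0023,0,0.0011,0,0,0,0.35],[0.0023,0,0.0011,0,0,0,0.35],[0.0023,0,0.0011,0,0,0,0.35],[0.0023,0,0.0011,0,0,0,0.35],[0.0023,0,0.0011,0,0,0,0.35]]]'
```

```text
t: 20.2
tcp_pos: [0.5368, -0.0541, 0.0699]
tool_rot: [0.689, 0.691, 0.153, -0.153]
force: [-1.2, -0.4, 0.1]
finger_gap: 0.35
gripper_force: 0.5
t: 20.7
tcp_pos: [0.5381, -0.0519, 0.0702]
tool_rot: [0.689, 0.692, 0.152, -0.151]
force: [-0.9, -8.1, 2.5]
finger_gap: 0.35
gripper_force: 3.6
t: 21.2
tcp_pos: [0.5391, -0.0426, 0.0703]
tool_rot: [0.69, 0.692, 0.153, -0.149]
force: [-0.5, -9.6, 4.0]
finger_gap: 0.351
gripper_force: 4.2
```

```bash
python3 -m pendant '[[[0.0023,0,0.0011,0,0,0,0.35],[0.0023,0,0.0011,0,0,0,0.35],[0.0023,0,0.0011,0,0,0,0.35],[0.0023,0,0.0011,0,0,0,0.35],[0.0023,0,0.0011,0,0,0,0.35]]]'  && python3 -m pendant '[[[0.0023,0,0.0011,0,0,0,0.35],[0.0023,0,0.0011,0,0,0,0.35],[0.0023,0,0.0011,0,0,0,0.35],[0.0023,0,0.0011,0,0,0,0.35],[0.0023,0,0.0011,0,0,0,0.35]]]' && python3 -m pendant '[[[0.0023,0,0.0011,0,0,0,0.35],[0.0023,0,0.0011,0,0,0,0.35],[0.0023,0,0.0011,0,0,0,0.35],[0.0023,0,0.0011,0,0,0,0.35],[0.0023,0,0.0011,0,0,0,0.35]]]'
```

```text
t: 21.7
tcp_pos: [0.5396, -0.0328, 0.0705]
tool_rot: [0.69, 0.692, 0.153, -0.149]
force: [-0.6, -7.9, 2.7]
finger_gap: 0.35
gripper_force: 4.2
t: 22.2
tcp_pos: [0.5374, -0.019, 0.0702]
tool_rot: [0.69, 0.691, 0.153, -0.153]
force: [0.3, 0.8, 0.3]
finger_gap: 0.348
gripper_force: 0.1
t: 22.7
tcp_pos: [0.5368, -0.0083, 0.0697]
tool_rot: [0.689, 0.691, 0.153, -0.153]
force: [0.2, -3.2, -0.4]
finger_gap: 0.353
gripper_force: 1.4
```

It has tipped level, and the force fell from 8 N to 3 N. I'll carry on gently.

```bash
for i in 1; do :; done; python3 -m pendant '[[[0.0023,0,0.0011,0,0,0,0.35],[0.0023,0,0.0011,0,0,0,0.35],[0.0023,0,0.0011,0,0,0,0.35],[0.0023,0,0.0011,0,0,0,0.35],[0.0023,0,0.0011,0,0,0,0.35],[0.0023,0,0.0011,0,0,0,0.35],[0.0023,0,0.0011,0,0,0,0.35],[0.0023,0,0.0011,0,0,0,0.35]]]'  && python3 -m pendant '[[[0.0023,0,0.0011,0,0,0,0.35],[0.0023,0,0.0011,0,0,0,0.35],[0.0023,0,0.0011,0,0,0,0.35],[0.0023,0,0.0011,0,0,0,0.35],[0.0023,0,0.0011,0,0,0,0.35],[0.0023,0,0.0011,0,0,0,0.35],[0.0023,0,0.0011,0,0,0,0.35],[0.0023,0,0.0011,0,0,0,0.35]]]' && python3 -m pendant '[[[0.0023,0,0.0011,0,0,0,0.35],[0.0023,0,0.0011,0,0,0,0.35],[0.0023,0,0.0011,0,0,0,0.35],[0.0023,0,0.0011,0,0,0,0.35],[0.0023,0,0.0011,0,0,0,0.35],[0.0023,0,0.0011,0,0,0,0.35],[0.0023,0,0.0011,0,0,0,0.35]]]'
```

```text
t: 23.5
tcp_pos: [0.5369, 0.0079, 0.0698]
tool_rot: [0.689, 0.691, 0.153, -0.153]
force: [0.3, -3.4, 1.5]
finger_gap: 0.352
gripper_force: 1.8
t: 24.3
tcp_pos: [0.5365, 0.0245, 0.0693]
tool_rot: [0.689, 0.691, 0.153, -0.154]
force: [0.2, -2.1, -0.8]
finger_gap: 0.349
gripper_force: 1.3
t: 25.0
tcp_pos: [0.5366, 0.0386, 0.0693]
tool_rot: [0.689, 0.691, 0.153, -0.153]
force: [-0.4, -2.2, -0.7]
finger_gap: 0.35
gripper_force: 1.1
```

```bash
python3 -m pendant '[[[0.0023,0,0.0011,0,0,0,0.35],[0.0023,0,0.0011,0,0,0,0.35],[0.0023,0,0.0011,0,0,0,0.35],[0.0023,0,0.0011,0,0,0,0.35]]]'  && python3 -m pendant '[[[0.0023,0,0.0011,0,0,0,0.35],[0.0023,0,0.0011,0,0,0,0.35],[0.0011,0,0.0005,0,0,0,0.35],[0.0011,0,0.0005,0,0,0,0.35]]]' && python3 -m pendant '[[[0.0011,0,0.0005,0,0,0,0.35],[0.0011,0,0.0005,0,0,0,0.35],[0.0011,0,0.0005,0,0,0,0.35],[0.0011,0,0.0005,0,0,0,0.35]]]'
python3 - <<'E'
from m import *
from station import eyes
w=eyes.snapshot("wrist");  t=eyes.snapshot("scene"); np.savez("pics/w6.npz",**w)
a=np.hstack([w["pixels"][:,60:420],cv2.resize(t["pixels"][140:240,190:290],(384,384),interpolation=2)]); cv2.imwrite("pics/w6.png",cv2.cvtColor(a,cv2.COLOR_RGB2BGR))
# heights of the tote's top edges (end board tops) along the wrist view centre
print(dpoint(w,[[240,v] for v in range(20,300,20)]).round(4)[:,1:].tolist())
E
```

```text
t: 25.4
tcp_pos: [0.5367, 0.0468, 0.0693]
tool_rot: [0.689, 0.691, 0.153, -0.153]
force: [0.2, -2.9, -1.2]
finger_gap: 0.348
gripper_force: 1.1
t: 25.8
tcp_pos: [0.5367, 0.0527, 0.0693]
tool_rot: [0.689, 0.691, 0.153, -0.153]
force: [0.7, -1.9, -1.0]
finger_gap: 0.351
gripper_force: 1.1
t: 26.2
tcp_pos: [0.5367, 0.0565, 0.0693]
tool_rot: [0.689, 0.691, 0.153, -0.153]
force: [0.2, -2.1, -1.8]
finger_gap: 0.345
gripper_force: 1.1
[[0.184, 0.0688], [0.1825, 0.0539], [0.1757, 0.0441], [0.0652, 0.2155], [0.137, 0.069], [0.1266, 0.0679], [0.1156, 0.0687], [0.1054, 0.0683], [0.095, 0.0697], [0.0804, 0.1046], [0.0737, 0.0966], [0.0666, 0.0007], [0.053, 0.0017], [0.0441, 0.0394]]
```

```bash
python3 -m pendant '[[[0.0011,0,0.0005,0,0,0,0.35],[0.0011,0,0.0005,0,0,0,0.35],[0.0011,0,0.0005,0,0,0,0.35],[0.0011,0,0.0005,0,0,0,0.35]]]'  && python3 -m pendant '[[[0.0011,0,0.0005,0,0,0,0.35],[0.0011,0,0.0005,0,0,0,0.35]]]' && python3 -m pendant '[[[0.0011,0,0.0005,0,0,0,0.35],[0,0,0,0,0,0,0.35]]]' && python3 -m pendant '[[[0.0011,0,0.0005,0,0,0,0.35],[0,0,0,0,0,0,0.35]]]'
python3 - <<'E'
from m import *
from station import eyes
w=eyes.snapshot("wrist")
print(dpoint(w,[[240,v] for v in range(180,240,6)]).round(4)[:,1:].tolist())
E
```

```text
t: 26.7
tcp_pos: [0.5366, 0.0604, 0.0693]
tool_rot: [0.689, 0.691, 0.153, -0.153]
force: [0.1, -1.1, -2.3]
finger_gap: 0.35
gripper_force: 1.1
t: 26.9
tcp_pos: [0.5366, 0.0624, 0.0694]
tool_rot: [0.689, 0.691, 0.153, -0.153]
force: [0.4, -2.8, -1.6]
finger_gap: 0.35
gripper_force: 1.1
t: 27.1
tcp_pos: [0.5366, 0.0635, 0.0694]
tool_rot: [0.689, 0.691, 0.153, -0.154]
force: [-0.1, -1.9, -1.2]
finger_gap: 0.347
gripper_force: 0.9
t: 27.3
tcp_pos: [0.5366, 0.0643, 0.0694]
tool_rot: [0.689, 0.691, 0.153, -0.153]
force: [0.4, -2.5, -1.1]
finger_gap: 0.347
gripper_force: 0.9
[[0.1031, 0.0685], [0.101, 0.0633], [0.1002, 0.0499], [0.0889, 0.1053], [0.0868, 0.1044], [0.0845, 0.105], [0.0824, 0.104], [0.081, 0.0917], [0.0795, 0.0718], [0.0773, 0.0473]]
```

```bash
python3 -m pendant '[[[0.0011,0,0.0005,0,0,0,0.35],[0,0,0,0,0,0,0.35]]]' && python3 -m pendant '[[[0.0011,0,0.0005,0,0,0,0.35],[0,0,0,0,0,0,0.35]]]' && python3 -m pendant '[[[0.0011,0,0.0005,0,0,0,0.35],[0,0,0,0,0,0,0.35]]]'
python3 - <<'E'
from m import *
from station import eyes
w=eyes.snapshot("wrist")
print(dpoint(w,[[240,v] for v in range(180,240,6)]).round(4)[:,1:].tolist())
E
```

```text
t: 27.55
tcp_pos: [0.5366, 0.0653, 0.0694]
tool_rot: [0.689, 0.691, 0.153, -0.153]
force: [0.6, -2.5, -1.9]
finger_gap: 0.354
gripper_force: 1.0
t: 27.75
tcp_pos: [0.5366, 0.0663, 0.0694]
tool_rot: [0.689, 0.691, 0.153, -0.153]
force: [-0.2, -2.0, -1.6]
finger_gap: 0.349
gripper_force: 1.0
t: 27.95
tcp_pos: [0.5366, 0.0672, 0.0694]
tool_rot: [0.689, 0.691, 0.153, -0.153]
force: [-0.2, -2.0, -1.9]
finger_gap: 0.352
gripper_force: 1.0
[[0.1057, 0.0698], [0.104, 0.0628], [0.1033, 0.0484], [0.0922, 0.1026], [0.0896, 0.1051], [0.0874, 0.1052], [0.0855, 0.1022], [0.0839, 0.0915], [0.0824, 0.0714], [0.0803, 0.0436]]
```

```bash
python3 -m pendant '[[[0.0011,0,0.0005,0,0,0,0.35],[0,0,0,0,0,0,0.35]]]' && python3 -m pendant '[[[0.0011,0,0.0005,0,0,0,0.35],[0,0,0,0,0,0,0.35]]]'
python3 - <<'E'
from m import *
from station import eyes
w=eyes.snapshot("wrist")
print(dpoint(w,[[240,v] for v in range(186,228,6)]).round(4)[:,1:].tolist())
E
```

```text
t: 28.2
tcp_pos: [0.5366, 0.0682, 0.0695]
tool_rot: [0.689, 0.691, 0.153, -0.153]
force: [0.0, -1.7, -0.4]
finger_gap: 0.347
gripper_force: 1.1
t: 28.4
tcp_pos: [0.5367, 0.0691, 0.0695]
tool_rot: [0.689, 0.691, 0.153, -0.153]
force: [-0.2, -1.9, -0.9]
finger_gap: 0.351
gripper_force: 1.2
[[0.106, 0.062], [0.1062, 0.0418], [0.1028, 0.0416], [0.0993, 0.0416], [0.0904, 0.0946], [0.0879, 0.0955], [0.0855, 0.0963]]
```

The tail has dropped: its board top fell from 105 to 96 mm, which puts the underside at about 36 mm. I'll back away and check.

```bash
python3 -m pendant '[[[-0.0113,0,-0.0053,0,0,0,0.35],[-0.03,0,-0.014,0,0,0,0.35],[-0.03,0,-0.014,0,0,0,0.35],[0.02,0,-0.043,0,0,0,0.35],[0.02,0,-0.043,0,0,0,0.35],[0.02,0,-0.043,0,0,0,0.35],[-0.045,0,-0.021,0,0,0,0.35],[-0.045,0,-0.021,0,0,0,0.35],[0,0,0,0,0,0,0.35],[0,0,0,0,0,0,0.35]]]'
python3 - <<'E'
from m import *
from station import eyes,monitor
w=eyes.snapshot("wrist");  t=eyes.snapshot("scene"); T=eyes.snapshot("top")
print(dpoint(T,[[u,v] for v in (188,191) for u in range(196,234,2)]).round(3).tolist())
f=lambda a:cv2.resize(a,(390,390),interpolation=2)
a=np.hstack([f(t["pixels"][140:240,180:280]),f(w["pixels"][:300,100:400])]); cv2.imwrite("pics/w7.png",cv2.cvtColor(a,cv2.COLOR_RGB2BGR))
E
```

```text
t: 29.45
tcp_pos: [0.5367, -0.0742, 0.1833]
tool_rot: [0.69, 0.69, 0.153, -0.154]
force: [0.0, 0.0, -1.1]
finger_gap: 0.349
gripper_force: 0.0
[[0.539, 0.199, 0.098], [0.54, 0.192, 0.095], [0.539, 0.183, 0.099], [0.54, 0.177, 0.09], [0.54, 0.169, 0.091], [0.539, 0.161, 0.093], [0.538, 0.153, 0.097], [0.539, 0.145, 0.092], [0.425, 0.051, 0.811], [0.425, 0.046, 0.815], [0.425, 0.043, 0.814], [0.425, 0.039, 0.813], [0.425, 0.035, 0.811], [0.425, 0.031, 0.81], [0.425, 0.028, 0.808], [0.425, 0.024, 0.808], [0.426, 0.02, 0.805], [0.426, 0.016, 0.803], [0.426, 0.013, 0.799], [0.527, 0.199, 0.101], [0.533, 0.197, 0.06], [0.535, 0.192, 0.046], [0.535, 0.184, 0.045], [0.535, 0.176, 0.041], [0.532, 0.165, 0.065], [0.42, 0.059, 0.808], [0.419, 0.054, 0.817], [0.419, 0.05, 0.816], [0.419, 0.046, 0.815], [0.419, 0.043, 0.815], [0.418, 0.039, 0.817], [0.419, 0.035, 0.815], [0.419, 0.031, 0.813], [0.419, 0.027, 0.814], [0.419, 0.023, 0.813], [0.419, 0.02, 0.81], [0.419, 0.016, 0.81], [0.419, 0.012, 0.807]]
```

View pics/w7.png

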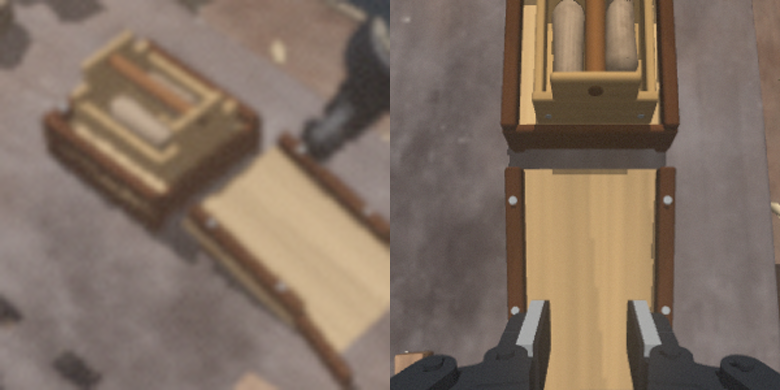

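The picture shows the tote flat in the cradle. Its tail board, at about (596,95), is behind the lip, the dowel is level at 92 mm, and the gripper is clear of it.

```bash
python3 -c "
from station import job
print(job.sign_off())"
```

```text
the job is handed in; nothing more can be done
None
```

The tote was set down and released at the ramp's foot, then pushed up by its tail board at about 10 N or less in the readings. It lay flat in the cradle behind the lip with the gripper clear when I handed the job in at about 30 s; the judge returned no verdict, and I did not re-measure the other things on the bench.

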